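Ease open the wide push-lid parts box

ROBOT

A 7-joint arm with a two-finger parallel gripper is mounted at the origin on the work surface. World frame = base frame: x ahead of the robot, y to its left, z up, the work surface at z = 0. Lengths are in m, angles in rad, forces in N, time in s.
With the tool pointing down it reaches from about 0.425 to 0.875 m from the base axis. Payload 4.7 kg.
Tool frame: the origin (TCP) lies at the very end of the fingers, on their centre line; the grasp point (between the pads) lies 19 mm behind it; z points along the fingers, y is the direction in which the jaws open and shut (so a half turn about z gives the same grasp; the last joint's range is limited). The gripper opens to 87 mm and grips with 3 to 60 N. Pads are 19 mm wide; open, the fingers measure 117 mm over their backs; the gripper's body (75 mm by 190 mm) begins 51 mm behind the grasp point.
Start: joints at [0.014, 0.321, -0.07, 1.45, 0.023, 1.371, -0.057], TCP at [0.65, -0, 0.223] pointing down, gripper open.
Joint ranges: [-2.86, 2.86], [-0.3, 2.09], [-1.38, 1.24], [0.06, 2.45], [-1.56, 4.7], [0.09, 2.05], [-2.69, 2.69]. Speed limits (rad/s): [2.57, 2.57, 3.14, 3.14, 3.14, 3.14, 3.14].

INTERFACE

Orientations are given as a rotation vector (axis times angle).
In Python, from bench import * gives the robot as it stands.
- The arm moves only by the shell command python3 -m jog 'ROWS' [OPENING] [FORCE]. ROWS is JSON, a list of rows, each a list of 4 numbers: the shift along the world's x, y, z in mm, then the turn about the world's z in rad. In form: [[x, y, z, twist], ...]. A call has exactly 8 rows; each row is the pose to reach, as a shift and turn from the pose commanded when the call began; what a row does not reach only later rows make up. A row lasts 1/8 s, in which the tool goes at most 62.5 mm and 10.7 degrees, less where a joint would pass 70% of its speed; a pose out of reach is approached as far as the arm can. A call with a gripper value outside its range is refused whole. OPENING is the opening, from -1 (shut) to 1 (fully open), set as the call begins (- or left out, the last holds). The fingers move at their own pace and stop on an object; FORCE is the grip in N (left out, the last holds). Time passes only in rows, so rows that repeat a pose let the fingers close, or fill a call up. It gives the time, the measured TCP pose, the force and the opening at its end, in the units of the state.
- get_state(): the state, without advancing time (a new reading comes with each control period).
- get_image(name): name is "scene" or "side" or "wrist"; returns a dict with "image" (384x512x3 uint8, red, green, blue), "fx", "fy", "cx", "cy" (pixels), "position" and "rotation" of the camera in the world; the wrist camera has in their place "tool_from_camera" (4x4, takes a point from camera to tool coordinates, whose origin is the TCP and whose axes are the flange's). Camera axes: x right, y down, z forward; pixel columns grow to the right and rows downward; lengths in m; the calibration is good to about 2 mm. A picture is of the moment at which its call begins: read the wrist's pose just before it. There is no depth.
- close_job(): hands the job in, once; it reports no verdict.
The state is a dict: "time": time; "joint_positions": joint angles; "qd": joint speeds; "joint_torque": joint torques, N m; "position": TCP position; "tool_rot": TCP orientation; "ft_force": force on the tool from outside, world axes, zero at the start; "torque": the same for the moment, N m; "grip_width": opening from 0.0 (shut) to 1.0 (fully open).
Only numpy, scipy, OpenCV 4.12 (cv2) and the standard library are available. Lean on these libraries where they do the work, as an engineer would, in place of code of your own. Each camera call takes 0.05 s, during which the arm holds its last target. There are 200 camera calls.

TASK

Open the wider of the two push-to-open parts boxes on the bench: press its lid down close to the free edge until it clicks, then keep your closed fingers on the lid and let it rise slowly until it stands fully open, so that it never flies up on its own. Leave the narrow box shut and take your hand away.

Things in the scene. Friction and masses are not known exactly. Their poses are not given: they have to be found in the camera images.
- wide_press (a point): Where to press the wide box's lid: on its top face and middle line, 30 mm in from the free edge, 100 mm from the hinge; moves with the lid. x axis: along the lid from free edge to hinge; y: along the hinge; z: out of the top face. The lid is plain plywood, 130 mm deep, 130 wide, 10 thick; shut, its top is 77 mm above the bench. At yaw 0 the free edge faces the robot.
- wide_hinge (a point): Middle of the wide lid's level hinge axis, on the lid's far edge, 72 mm above the bench: from the press point 100 mm along its x and 5 mm along its -z. The box below is fixed to the bench: grey painted steel, 130 mm deep, 130 mm wide, 60 mm high.
- wide_lid (a joint): Wide lid's angle, rad: 0 shut, -0.05 pressed to its hard stop (5 mm down at the press point), 0.9 fully open (52 degrees, hard stop). The latch clicks free by about -0.03 (3 mm), at 3 to 5 N; the lid then springs up, pushing 2 N at the press point (0.6 N near the end), to the open stop and stays there. Not held back, it flies open in under 0.25 s.
- narrow_lid (a joint): Angle of the other, narrow box's lid, rad (0 shut). Same grey steel box, plywood lid, height, depth and push latch, but only 75 mm wide. It stands beside the wide box, left or right of it, and must stay shut.
Mind the look-alikes: they are no part of the job. Leave any yellow look-alike of the part that bears wide_press alone.

How it is judged:
By the outcome, as a careful person would: the job done as asked, in the order asked, and still so for the second after the job is handed in, with the robot touching nothing.
It also fails if it takes over 32 s, if anything falls off the work surface, if the arm or the gripper's body presses on something with over 40 N, if the wrist force passes 120 N, or if a joint passes its speed limit or range.

## Working session

There is one attempt and no reset: what is moved stays moved. The work goes in short steps, Python scripts to look and compute and a shell command to move; the robot and the scene stay as the last step left them, time stands still between calls to the robot, and variables do not carry over. Pictures are saved under pics/ and viewed, about 8 in all and at most 12, crops included, and the job is handed in when it is done.

```bash
mkdir -p pics
cat > h.py <<'E'
from bench import *
import numpy as np, cv2, json
def snap(n,f):
    s=get_state(); d=get_image(n); cv2.imwrite(f'pics/{f}.png',cv2.cvtColor(d['image'],cv2.COLOR_RGB2BGR))
    if 'position' in d: R=np.array(d['rotation']);p=np.array(d['position'])
    else:
        T=np.eye(4);T[:3,:3]=cv2.Rodrigues(np.array(s['tool_rot'],float))[0];T[:3,3]=s['position'];T=T@np.array(d['tool_from_camera']);R=T[:3,:3];p=T[:3,3]
    if R.shape!=(3,3): R=cv2.Rodrigues(R)[0]
    json.dump(dict(R=R.tolist(),p=p.tolist(),k=[d[x] for x in('fx','fy','cx','cy')]),open(f'pics/{f}.json','w'))
def px(f,u,v,z):
    c=json.load(open(f'pics/{f}.json'));fx,fy,cx,cy=c['k']
    r=np.array(c['R'])@[(u-cx)/fx,(v-cy)/fy,1];p=np.array(c['p']);return p+r*(z-p[2])/r[2]
def proj(f,P):
    c=json.load(open(f'pics/{f}.json'));fx,fy,cx,cy=c['k']
    q=np.array(c['R']).T@(np.array(P)-c['p']);return [fx*q[0]/q[2]+cx,fy*q[1]/q[2]+cy]
E
python3 - <<'E'
from h import *
for n in('scene','side','wrist'): snap(n,n+'0')
s=get_state();print(s)
a=[cv2.imread(f'pics/{n}0.png') for n in('scene','side','wrist')]
cv2.imwrite('pics/all.png',cv2.resize(np.vstack([np.hstack(a[:2]),np.hstack([a[2],a[2]*0])]),(800,600)))
E
```

```text
{'time': 0.15, 'joint_positions': array([ 0.0141148 ,  0.32165594, -0.07008301,  1.45136478,  0.02260671,
        1.37081453, -0.05689357]), 'qd': array([-0.00056105, -0.00298518, -0.00131411, -0.00331488,  0.00047772,
        0.00124654,  0.00231502]), 'joint_torque': array([ 2.16972071e-04, -4.91794288e+01, -4.04079035e-01, -3.12878716e+01,
       -6.39387709e-02,  4.04033612e-02,  9.90178205e-05]), 'position': array([ 6.49589717e-01, -5.94771494e-05,  2.21725728e-01]), 'tool_rot': array([-2.22074423e+00, -2.22077760e+00,  1.71656029e-03]), 'ft_force': array([-0.37536159,  0.82716704, -0.28989005]), 'torque': array([-0.01629882, -0.05087217, -0.00575422]), 'grip_width': 0.9983283094328237}
```

View pics/all.png

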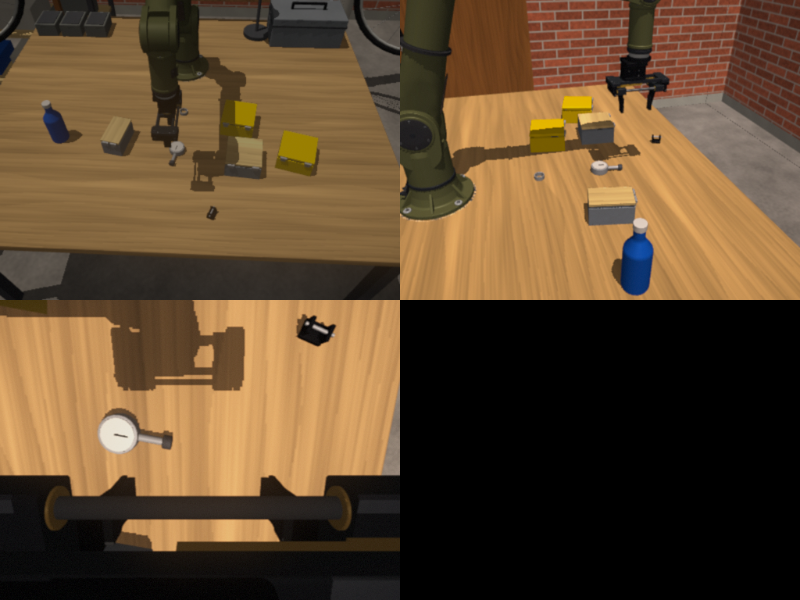

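Run:
```python
from h import *
a=cv2.imread('pics/scene0.png');b=cv2.imread('pics/side0.png')
A=cv2.resize(a[110:240,255:420],None,fx=4.5,fy=4.5,interpolation=cv2.INTER_CUBIC);cv2.imwrite('pics/c1.png',A)
B=cv2.resize(b[110:210,150:310],None,fx=5,fy=5,interpolation=cv2.INTER_CUBIC);cv2.imwrite('pics/c2.png',B)
for n,u,v in(('scene0',312,198),('scene0',150,172),('side0',763-512,163),('side0',781-512,252)): print(n,px(n,u,v,.077))
print(json.load(open('pics/scene0.json')),json.load(open('pics/side0.json'))['p'])
```

```text
scene0 [0.60631185 0.25521037 0.077     ]
scene0 [ 0.5288009  -0.21813866  0.077     ]
side0 [0.56456512 0.18348392 0.077     ]
side0 [ 0.49094857 -0.23887536  0.077     ]
{'R': [[-0.043580654240574446, 0.7601020053331123, -0.6483407036925455], [0.9990497829020769, 0.03348709359326074, -0.02789526565547573], [0.0005077984608456432, -0.6489403331980974, -0.7608391328588886]], 'p': [1.4183026079301064, 0.131982386542752, 1.0791506920757434], 'k': [457.8238738037542, 457.8238738037542, 255.7323674899604, 184.72749153274202]} [0.25055988949893354, -0.9609348330805249, 0.6846242539647728]
```

View pics/c1.png

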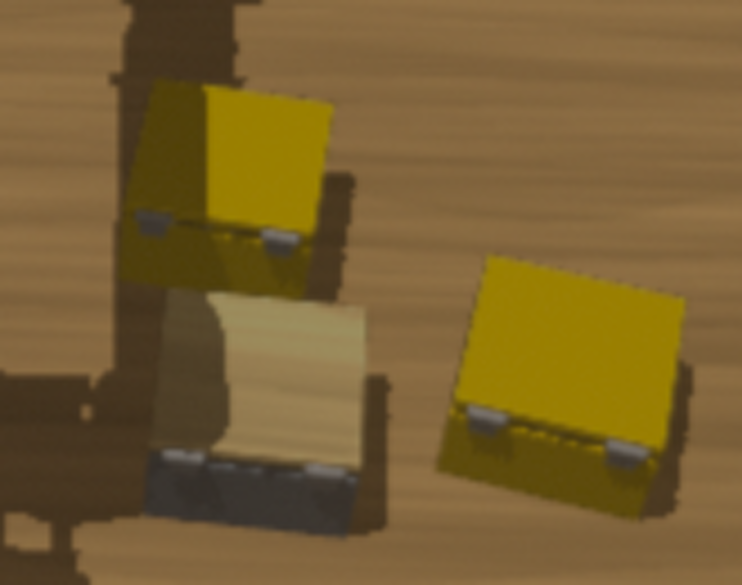

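View pics/c2.png

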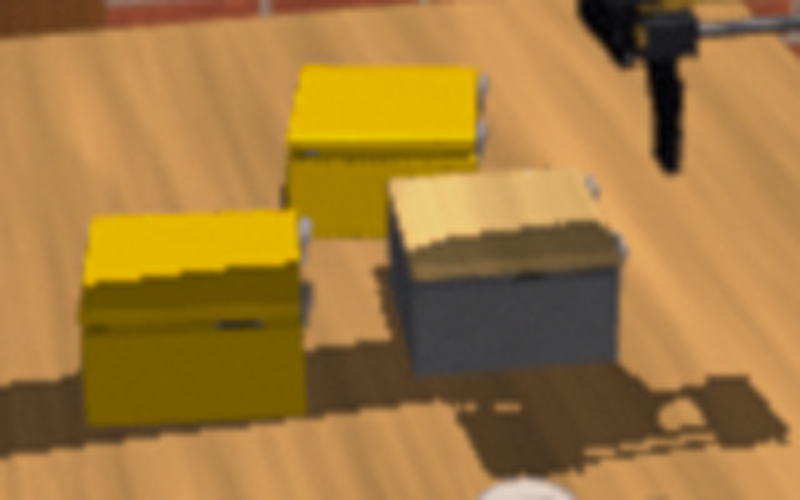

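Run:
```python
from h import *
C=[]
for u,v in((168,289),(366,307),(360,466),(152,450)): C.append(px('scene0',255+(u+.5)/4.5-.5,110+(v+.5)/4.5-.5,.077)[:2])
D=[]
for u,v in((413,266),(390,180),(585,170),(615,252)): D.append(px('side0',150+(u+.5)/5-.5,110+(v+.5)/5-.5,.077)[:2])
for c in(C,D):
    c=np.array(c);print(c.round(4).tolist(),[np.linalg.norm(c[i]-c[i-1]).round(4) for i in range(4)])
    x=(c[2]+c[3]-c[0]-c[1]); y=np.arctan2(x[1],x[0]); x/=np.linalg.norm(x);m=c.mean(0); print('ctr',m,'yaw',y,'press',m-x*.035)
Y=[px('scene0',255+u/4.5-.4,110+v/4.5-.4,.077)[:2].round(3).tolist() for u,v in((155,80),(332,103),(315,235),(128,215))];print(Y)
print([px('scene0',u,v,.077).round(3).tolist() for u,v in((138,150),(168,156),(160,185),(132,183))])
```

```text
[[0.5176, 0.1997], [0.5277, 0.3277], [0.6569, 0.315], [0.6502, 0.1889]] [np.float64(0.133), np.float64(0.1284), np.float64(0.1298), np.float64(0.1263)]
ctr [0.58810069 0.25780081] yaw -0.08923493364616865 press [0.55323995 0.26091989]
[[0.5097, 0.199], [0.523, 0.3232], [0.6516, 0.3068], [0.6343, 0.1865]] [np.float64(0.1252), np.float64(0.125), np.float64(0.1297), np.float64(0.1215)]
ctr [0.57963638 0.25385213] yaw -0.11357627521029715 press [0.54486188 0.25781876]
[[0.317, 0.192], [0.335, 0.317], [0.465, 0.298], [0.452, 0.173]]
[[0.44, -0.273, 0.077], [0.461, -0.176, 0.077], [0.577, -0.18, 0.077], [0.574, -0.262, 0.077]]
```

Run:
```python
from h import *
for u,v in((0,0),(511,0),(256,192),(0,220),(511,220)): print(u,v,px('wrist0',u,v,.077).round(3))
print(json.load(open('pics/wrist0.json'))['p'])
```

```text
0 0 [0.431 0.163 0.077]
511 0 [0.87  0.163 0.077]
256 192 [ 0.652 -0.007  0.077]
0 220 [ 0.391 -0.036  0.077]
511 220 [ 0.911 -0.036  0.077]
[0.6487505667578164, 0.06915378635874381, 0.38469610769158136]
```

```bash
python3 -m jog '[[-10,30,0,0],[-20,70,0,-0.05],[-40,115,0,-0.1],[-55,155,0,-0.1],[-60,180,0,-0.1],[-60,190,0,-0.1],[-60,190,0,-0.1],[-60,190,0,-0.1]]' -1 20
python3 - <<'E'
from h import *
snap('wrist','wrist1');print(json.load(open('pics/wrist1.json'))['p'])
cv2.imwrite('pics/w1.png',cv2.resize(cv2.imread('pics/wrist1.png'),None,fx=1.5,fy=1.5))
E
```

```text
time: 1.15
position: [0.5907, 0.1879, 0.2223]
tool_rot: [2.332, 2.104, -0.001]
ft_force: [-1.0, -0.3, -0.7]
grip_width: 0.177
[0.5966706366360862, 0.2569082997155261, 0.38537886835029367]
```

View pics/w1.png

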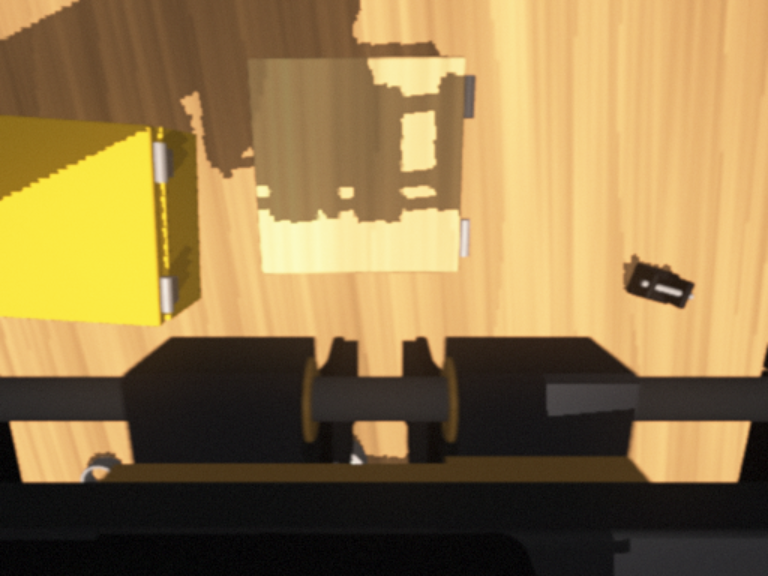

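The lid is fully in view. In the 1.5x picture, its free edge runs (249,59)–(262,272), and its hinge edge with grey hinges runs (466,57)–(458,270). The yellow box is to the left.

Run:
```python
from h import *
c=np.array([px('wrist1',(u+.5)/1.5-.5,(v+.5)/1.5-.5,.077)[:2] for u,v in((262,272),(249,59),(466,57),(458,270))])
print(c.round(4).tolist(),[np.linalg.norm(c[i]-c[i-1]).round(4) for i in range(4)])
x=(c[2]+c[3]-c[0]-c[1]); y=np.arctan2(x[1],x[0]); x/=np.linalg.norm(x);m=c.mean(0); print('ctr',m,'yaw',y,'press',m-x*.035)
s=get_state();print(s['time'],s['position'],s['grip_width'])
t=(0.,.1,.2,.3,.4,.5,.6,.7,.8,.9)
for th in t:
    r,w=110,12
    print(th,np.round([r-r*np.cos(th)+5*np.sin(th)],1),np.round(r*np.sin(th)+5*np.cos(th)-5,1))
```

```text
[[0.5132, 0.1998], [0.5267, 0.3276], [0.6543, 0.3156], [0.6418, 0.188]] [np.float64(0.1291), np.float64(0.1284), np.float64(0.1281), np.float64(0.1282)]
ctr [0.58401632 0.25773243] yaw -0.0927069591133018 press [0.54916661 0.26097253]
1.2 [0.59063376 0.18797708 0.22239579] 0.12666450563339773
0.0 [0.] 0.0
0.1 [1.] 11.0
0.2 [3.2] 21.8
0.3 [6.4] 32.3
0.4 [10.6] 42.4
0.5 [15.9] 52.1
0.6 [22.] 61.2
0.7 [29.1] 69.7
0.8 [36.9] 77.4
0.9 [45.5] 84.3
```

```bash
python3 -m jog '[[-10,20,-15,0],[-25,45,-40,0],[-38,63,-70,0],[-41,71,-100,0],[-41,71,-120,0],[-41,71,-130,0],[-41,71,-132,0],[-41,71,-132,0]]'
python3 - <<'E'
from h import *
snap('side','side2')
s=get_state();print(s['time'],s['position'],s['grip_width'],s['ft_force'])
b=cv2.imread('pics/side2.png')
cv2.imwrite('pics/c3.png',cv2.resize(b[90:210,160:320],None,fx=5,fy=5,interpolation=cv2.INTER_CUBIC))
E
```

```text
time: 2.2
position: [0.5499, 0.2607, 0.0915]
tool_rot: [2.33, 2.106, 0.002]
ft_force: [-0.8, -0.3, 0.7]
grip_width: 0.005
2.25 [0.54994536 0.26092367 0.09165268] 0.008683134160025495 [0.4119842  1.15160723 0.72808391]
```

View pics/c3.png

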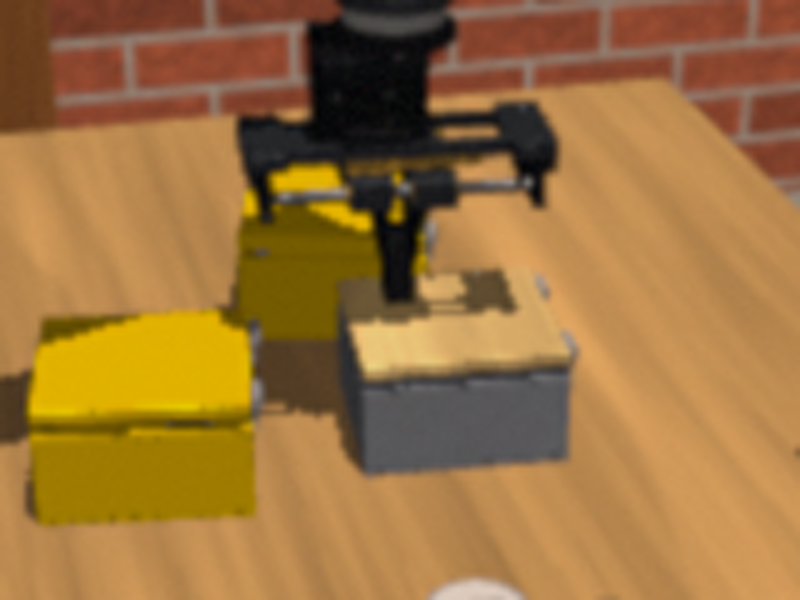

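```bash
python3 -m jog '[[0,0,-5,0],[0,0,-9,0],[0,0,-12,0],[0,0,-14,0],[0,0,-15.5,0],[0,0,-17,0],[0,0,-18.5,0],[0,0,-18.5,0]]'
```

```text
time: 3.25
position: [0.5488, 0.261, 0.0725]
tool_rot: [-2.33, -2.108, 0.001]
ft_force: [-2.0, -1.2, 4.7]
grip_width: 0.005
```

```bash
python3 -m jog '[[0,0,-1,0],[0,0,-1,0],[0,0,0.5,0],[0,0,2,0],[0,0,3.5,0],[0,0,5,0],[0,0,6.5,0],[0,0,8,0]]'
```

```text
time: 4.25
position: [0.5492, 0.261, 0.0802]
tool_rot: [2.33, 2.107, 0.001]
ft_force: [-0.7, -0.4, 2.2]
grip_width: 0.008
```

Run:
```python
from h import *
F=[]
for i in range(4): snap('side','side3');F.append(get_state()['ft_force'])
print(np.mean(F,0),get_state()['position'],get_state()['time'])
b=cv2.imread('pics/side3.png')
cv2.imwrite('pics/c4.png',cv2.resize(b[90:210,160:320],None,fx=5,fy=5,interpolation=cv2.INTER_CUBIC))
```

```text
[-0.68004365 -0.59576816  1.92560528] [0.54920976 0.26099002 0.08016273] 4.45
```

View pics/c4.png

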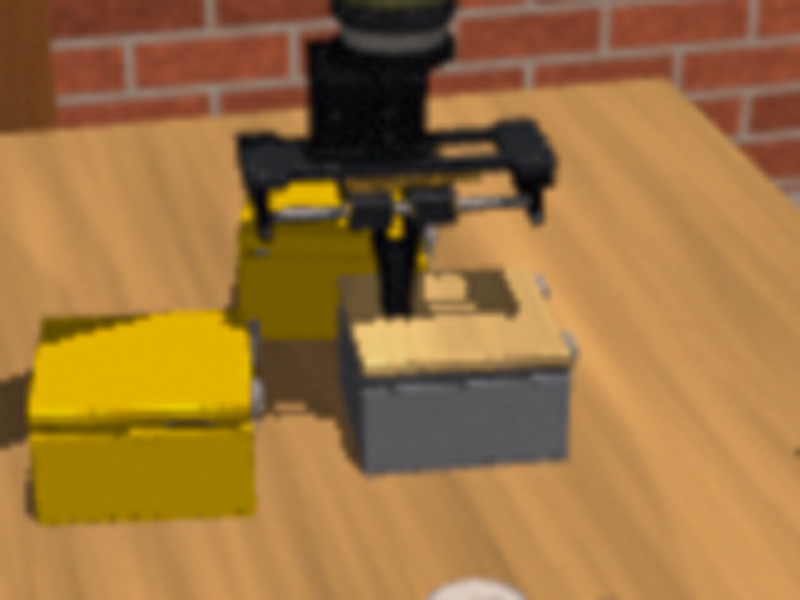

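```bash
python3 -m jog '[[0,0,2,0],[0,0,4,0],[0.5,0,6,0],[0.5,0,8,0],[1,0,10,0],[1,0,12,0],[1.5,0,13.5,0],[2,0,15,0]]'
python3 - <<'E'
from h import *
F=[]
for i in range(4): snap('side','side4');F.append(get_state()['ft_force'])
print(np.mean(F,0),get_state()['position'],get_state()['time'])
b=cv2.imread('pics/side4.png')
cv2.imwrite('pics/c5.png',cv2.resize(b[90:210,160:320],None,fx=5,fy=5,interpolation=cv2.INTER_CUBIC))
E
```

```text
time: 5.45
position: [0.5509, 0.2609, 0.0951]
tool_rot: [-2.33, -2.108, 0.001]
ft_force: [0.8, 0.3, 2.0]
grip_width: 0.005
[ 0.12616594 -0.48638557  1.51072717] [0.55090213 0.26088171 0.09499869] 5.65
```

View pics/c5.png

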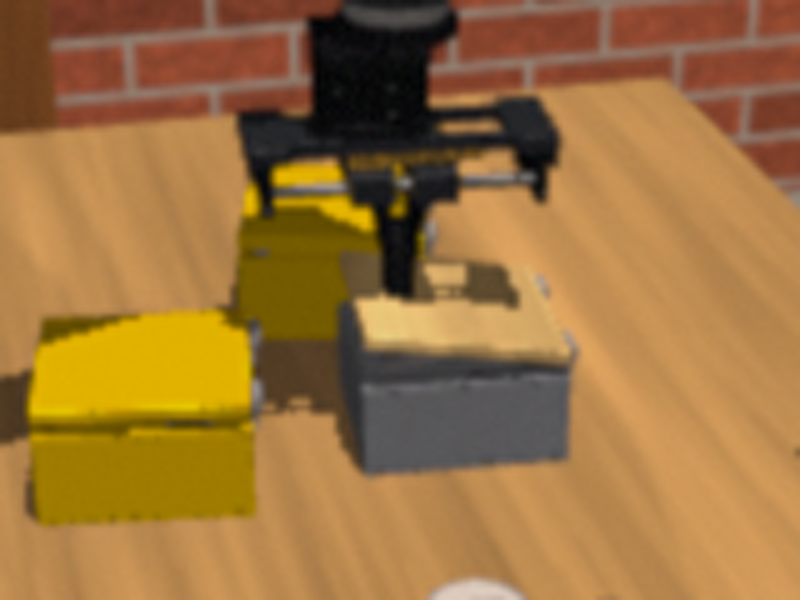

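The latch has clicked: the lid is tilting up with the fingertip still on it. I'll keep following the arc up.

```bash
python3 -m jog '[[0.5,0,2,0],[1,0,4,0],[1.5,0,6,0],[2,0,8,0],[2.5,0,10,0],[3.5,0,12,0],[4,0,14,0],[5,-0.5,16,0]]'
```

```text
time: 6.65
position: [0.5559, 0.2608, 0.1112]
tool_rot: [-2.329, -2.108, -0.0]
ft_force: [-0.7, -0.2, 2.1]
grip_width: 0.009
```

```bash
python3 -m jog '[[1,0,2,0],[2,0,4,0],[3,0,6,0],[4,-0.5,8,0],[5,-0.5,10,0],[6,-0.5,12,0],[7,-0.5,14,0],[8,-0.5,16,0]]'
```

```text
time: 7.65
position: [0.5643, 0.2599, 0.1272]
tool_rot: [2.329, 2.107, 0.001]
ft_force: [1.0, -0.7, 0.4]
grip_width: 0.005
```

```bash
python3 -m jog '[[1,0,2,0],[2,0,3.5,0],[3.5,-0.5,5.5,0],[4.5,-0.5,7,0],[6,-0.5,9,0],[7,-0.5,10.5,0],[8.5,-1,12,0],[9.5,-1,14,0]]'
python3 - <<'E'
from h import *
F=[]
for i in range(4): snap('side','side5');F.append(get_state()['ft_force'])
print(np.mean(F,0),get_state()['position'],get_state()['time'])
b=cv2.imread('pics/side5.png')
cv2.imwrite('pics/c6.png',cv2.resize(b[80:200,160:320],None,fx=5,fy=5,interpolation=cv2.INTER_CUBIC))
E
```

```text
time: 8.65
position: [0.5736, 0.259, 0.1411]
tool_rot: [2.33, 2.108, 0.0]
ft_force: [1.1, 0.6, 1.3]
grip_width: 0.006
[ 0.87408686 -0.11781553  0.68783913] [0.5736122  0.25895807 0.14113193] 8.85
```

View pics/c6.png

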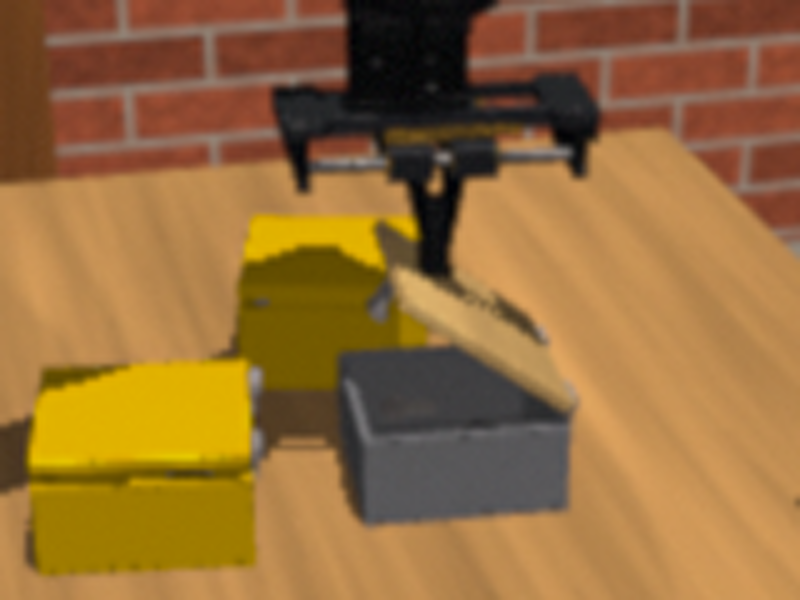

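The lid is about 36° open and resting against the fingers, with (430,270) the contact point in the crop. I'll continue to the stop.

```bash
python3 -m jog '[[1.5,0,1.5,0],[3,0,3,0],[4.5,-0.5,4.5,0],[6,-0.5,6,0],[7.5,-0.5,7.5,0],[9,-1,9,0],[10.5,-1,10,0],[12,-1,11.5,0]]'
```

```text
time: 9.85
position: [0.5856, 0.2579, 0.1526]
tool_rot: [2.33, 2.108, -0.0]
ft_force: [-0.2, -0.6, 1.0]
grip_width: 0.003
```

```bash
python3 -m jog '[[1.5,0,1.5,0],[3,0,3,0],[4.5,-0.5,4,0],[6,-0.5,5.5,0],[7.5,-0.5,6.5,0],[9,-1,8,0],[10.5,-1,9,0],[12,-1,10,0]]'
python3 - <<'E'
from h import *
F=[]
for i in range(4): snap('side','side6');F.append(get_state()['ft_force'])
print(np.mean(F,0),get_state()['position'],get_state()['time'])
b=cv2.imread('pics/side6.png')
cv2.imwrite('pics/c7.png',cv2.resize(b[80:200,160:320],None,fx=5,fy=5,interpolation=cv2.INTER_CUBIC))
E
```

```text
time: 10.85
position: [0.5974, 0.257, 0.1625]
tool_rot: [-2.329, -2.108, 0.0]
ft_force: [0.5, 1.5, 0.3]
grip_width: 0.002
[ 0.24208977 -0.19357767  0.0469827 ] [0.59745172 0.25702628 0.16252754] 11.05
```

View pics/c7.png

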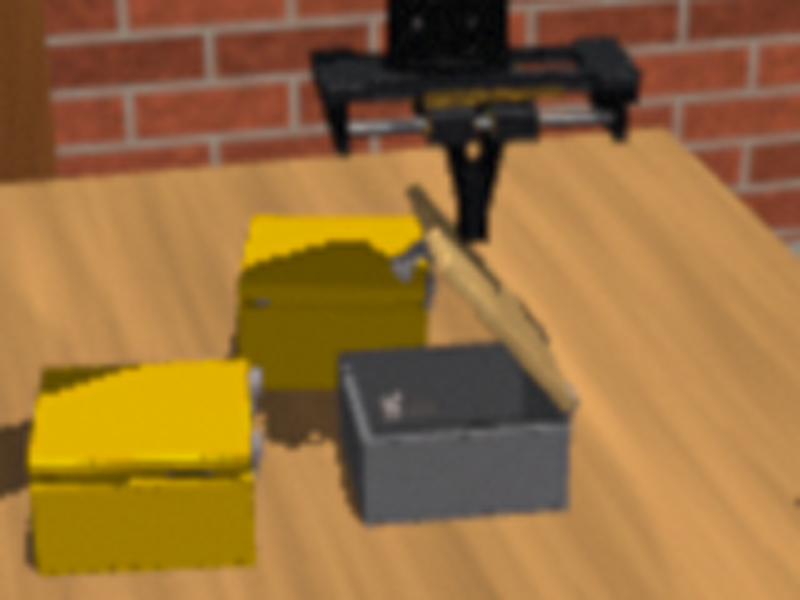

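The lid is nearly at its stop, about 50° by eye. One more slow increment guards against a final jump, and then I'll retreat.

```bash
python3 -m jog '[[1.5,0,1,0],[3,0,2.5,0],[4,-0.5,3.5,0],[5.5,-0.5,5,0],[7,-0.5,6,0],[8,-1,7.5,0],[10,-1,9,0],[12,-1,12,0]]'
```

```text
time: 12.05
position: [0.6096, 0.2559, 0.1746]
tool_rot: [-2.33, -2.108, 0.0]
ft_force: [0.7, 0.0, 0.1]
grip_width: 0.009
```

```bash
python3 -m jog '[[3,0,6,0],[6,0,15,0],[10,0,30,0],[15,0,50,0],[20,0,70,0],[20,0,85,0],[20,0,95,0],[20,0,95,0]]'
python3 - <<'E'
from h import *
snap('side','side7');snap('scene','scene7')
s=get_state();print(s['ft_force'],s['position'],s['time'])
yaw=-.093;X=np.array([np.cos(yaw),np.sin(yaw),0]);Y=np.array([-X[1],X[0],0]);Z=np.array([0,0,1.])
H=np.array([.5492,.261,.077])+.1*X-.005*Z
b=cv2.imread('pics/side7.png');o=cv2.resize(b[80:200,160:320],None,fx=3.5,fy=3.5,interpolation=cv2.INTER_CUBIC)
for th,c in((.9,(0,0,255)),(.8,(255,0,0))):
    d=-X*np.cos(th)+Z*np.sin(th);n=X*np.sin(th)+Z*np.cos(th)
    for y in(-.065,.065):
        u,v=proj('side7',H+.13*d+.005*n+y*Y);cv2.circle(o,(int((u-160+.5)*3.5),int((v-80+.5)*3.5)),2,c,-1)
a=cv2.imread('pics/scene7.png');a=cv2.resize(a[120:240,100:420],None,fx=1.75,fy=1.75)
cv2.imwrite('pics/c8.png',np.vstack([o[:360],a[:210,:560]]))
E
```

```text
time: 13.05
position: [0.6297, 0.2563, 0.2705]
tool_rot: [2.329, 2.108, 0.002]
ft_force: [0.4, -0.5, 0.6]
grip_width: 0.007
[ 0.15385568  1.08633708 -0.41631712] [0.62914516 0.2559002  0.26896667] 13.15
```

View pics/c8.png

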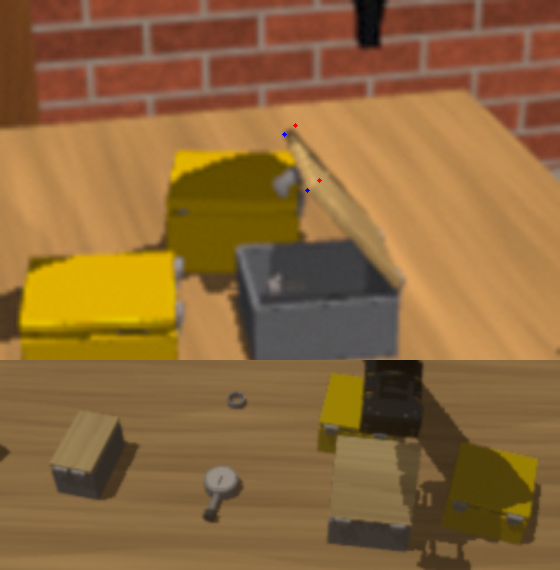

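Run:
```python
from h import *
yaw=-.093;X=np.array([np.cos(yaw),np.sin(yaw),0]);Y=np.array([-X[1],X[0],0]);Z=np.array([0,0,1.])
H=np.array([.5492,.261,.077])+.1*X-.005*Z
def crop(f,u0,v0,w,h,k):
    b=cv2.imread(f'pics/{f}.png')[v0:v0+h,u0:u0+w];o=cv2.resize(b,None,fx=k,fy=k,interpolation=cv2.INTER_CUBIC)
    def pt(P): u,v=proj(f,P);return (int((u-u0+.5)*k),int((v-v0+.5)*k))
    for th,c in((.9,(0,0,255)),(.75,(255,0,0))):
        d=-X*np.cos(th)+Z*np.sin(th);n=X*np.sin(th)+Z*np.cos(th)
        for P in [H+r*d+t*n+y*Y for r in(0,.13) for t in(.005,-.005) for y in(-.065,.065)]: cv2.circle(o,pt(P),2,c,-1)
    for P in [H-.072*Z+.0*X+x*X+y*Y+z*Z for x in(0,-.13) for y in(-.065,.065) for z in(.06,)]: cv2.circle(o,pt(P),2,(0,255,0),-1)
    return o
cv2.imwrite('pics/c9.png',np.hstack([crop('side7',220,105,62,85,7),crop('scene7',280,155,56,85,6.99999)[:595]]))
```

```text
(no output)
```

View pics/c9.png

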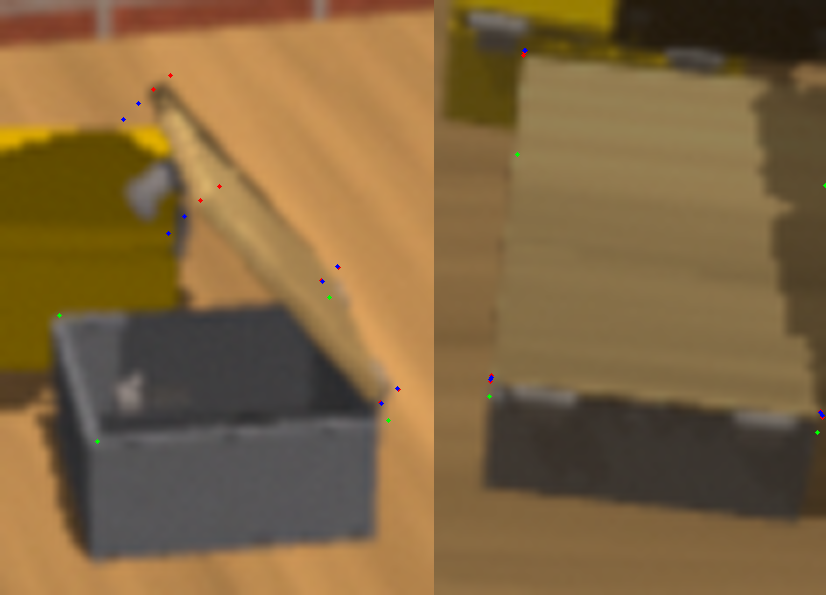

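The outline predicted for a fully open lid (0.9 rad) fits the picture. The points for 0.75 rad lie well off it. The narrow box is still shut and the hand is clear, so I'm handing in.

```bash
python3 -c "
from bench import *
print(close_job())"
```

```text
the job is handed in; nothing more can be done
None
```

The wide box is open and the job is handed in at about 13 s of robot time. I pressed its lid with closed fingers about 30 mm in from the free edge. The measured press point was (0.549, 0.261), and the tip went about 4.5–5 mm down at roughly 5 N. I then followed the lid up its arc at about 10–20 mm/s.

**Lid under control:** the contact force was about 2 N early on and fell to under 1 N near the end. Pictures at three points on the way up showed the lid resting on the fingers.

**Last checks:**
- **Wide lid:** it matches the outline projected for 0.9 rad (fully open) and clearly not the one for 0.75 rad.
- **Narrow box and yellow boxes:** the narrow box is still shut and I saw no change in the yellow boxes.
- **Hand:** the gripper is about 10 cm clear of the lid, with only noise on the force reading.

**Disagreement:** positions from the side camera sat up to about 8 mm off those from the other two cameras. I used the wrist-camera values, which the scene camera matched to about 4 mm. The projected points in the last side picture therefore sit a pixel or two to the right of the lid.

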